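Build the sample cassette in the autosampler's loading nest

TASK

Build up the sample cassette in the loading fixture's nest: first the pale vial rack, fully home on the nest's floor, then the aluminium spacer plate flat on the rack, then the orange cover, handle up, flat on the spacer, all squarely between the nest's walls and let go. Lower each part gently into the nest instead of dropping it, and leave the green box, the jar and the mug where they stand.

Things in the scene. Friction and masses are not known exactly. Their poses are not given: they have to be found in the camera images.
- fixture: Fixed beige base plate 176 (x) x 136 (y) x 16 mm. Origin: centre of its underside, on the table; x along its long side, z up. A dark grey nest is clamped rigidly on it, sides parallel to the base's. The nest's place is adjustable and NOT measured: its centre lies anywhere up to 8 mm from the base's centre in x and in y each, so find it by touch or by sight.
- nominal (a point): Fixed point of the base, 24 mm above its origin, at the height of the nest's floor: the pocket's centre lies within 8 mm of it in x and y. Pocket 104 (x) x 64 (y) mm inside, 62 mm deep, walls 6 mm thick, no chamfers. Full walls close the +x and -x ends; each long side has only a 16 mm long wall at either end, leaving a 72 mm gap for fingers. Axes as the fixture's.
- rack: Loose pale vial rack with ten blue caps showing flush in its top, 100 (x) x 60 (y) x 34 mm, about 0.3 kg. Origin: centre of its underside; x along its length, z up. Its middle 60 mm is waisted to 54 mm wide (y), to be gripped there; the 20 mm ends are 60 mm wide. Leaves 2 mm play all round in the pocket; either end may lead.
- spacer: Loose bare aluminium spacer plate (grey) with two long dark slots marked on its top, 100 (x) x 60 (y) x 12 mm, about 0.2 kg. Origin: centre of its underside; x along its length, z up. Lies flat on the table; either end may lead.
- cover: Loose orange cover: a plate 100 (x) x 60 (y) x 10 mm with an upright bar handle on top, 60 (x) x 14 (y) x 22 mm high (its top 32 mm above the origin), about 0.12 kg. Origin: centre of the plate's underside; x along its length, z up. Either end may lead.
- tip_box: Bystander: loose green closed box 75 x 125 x 45 mm. Origin: centre of its underside.
- bottle: Bystander: loose glass jar with a blue cap, 60 mm across, 120 mm tall. Origin: centre of its underside.
- mug: Bystander: loose white mug, 80 mm across, 95 mm tall, handle at its +y. Origin: centre of its underside.
Not all that is in view belongs to the job. There is more than one size of the rack; the one meant has the size given above. There is more than one size of the cover; the one meant has the size given above.

How it is judged:
By the outcome, as a careful person would: the job done as asked, in the order asked, and still so for the second after the job is handed in, with the robot touching nothing.
It also fails if it takes over 72 s, if anything falls off the work surface, if the arm or the gripper's body presses on something with over 40 N, if the wrist force passes 120 N, or if a joint passes its speed limit or range.

ROBOT

A 6-joint arm with a two-finger parallel gripper is mounted at the origin on the work surface. World frame = base frame: x ahead of the robot, y to its left, z up, the work surface at z = 0. Lengths are in mm, angles in rad, forces in N, time in s.
With the tool pointing down it reaches from about 350 to 975 mm from the base axis. Payload 7.1 kg.
Tool frame: the origin (TCP) lies at the very end of the fingers, on their centre line; the grasp point (between the pads) lies 19 mm behind it; y points along the fingers, x is the direction in which the jaws open and shut, and the axes are right-handed (so a half turn about y gives the same grasp; the last joint's range is limited). The gripper opens to 88 mm and grips with 3 to 60 N. Pads are 20 mm wide; open, the fingers measure 115 mm over their backs; the gripper's body (75 mm by 178 mm) begins 61 mm behind the grasp point.
Start: joints at [1.081, 0.423, 1.63, -0, 1.089, -0.019], TCP at [283.467, 557.002, 222.675] pointing down, gripper open.
Joint ranges: [-3, 3], [-0.9, 2.11], [0.09, 2.58], [-1.31, 4.45], [0.11, 2.69], [-2.54, 2.54]. Speed limits (rad/s): [2.39, 2.39, 3.01, 3.14, 3.14, 3.14].

INTERFACE

Orientations are given as a rotation vector (axis times angle).
In Python, from workcell import ctrl gives the robot as it stands. The module is installed in compiled form; this text tells all that it offers.
- The arm moves only by the tool carry_out, never from a script. Its arguments are lists of equal length, an entry for each row: "delta_pos": the shift along the tool's x, y, z in cm, a list of three; "rotation": the turn, a rotation vector about the tool's x, y, z in rad, a list of three. In form: {"delta_pos": [[dx, dy, dz], ...], "rotation": [[wx, wy, wz], ...]}. A call has 1 to 12 rows; each row is the pose to reach, as a shift and turn from the pose commanded when the call began, along the tool's axes at that moment; what a row does not reach only later rows make up. A row lasts 1/12 s, in which the tool goes at most 41.7 mm and 7.16 degrees, less where a joint would pass 70% of its speed; a pose out of reach is approached as far as the arm can. A call with a gripper value outside its range is refused whole. "hand" is the closure in counts, from 0 (fully open) to 255 (shut), set as the call begins (left out, the last holds). The fingers move at their own pace and stop on an object; the grip force is fixed at half the most. Time passes only in rows, so rows that repeat a pose let the fingers close. It gives the time, the measured TCP pose, the force and the opening at its end, in the units of the state.
- ctrl.get_obs(): the state, without advancing time (a new reading comes with each control period).
- ctrl.get_image(name): name is "side" or "top"; returns the picture (480x640x3 uint8, red, green, blue); there is no depth.
- ctrl.camera_info(name): a dict with "fov_y" (degrees; the focal length in pixels is half the picture's height over the tangent of half this angle, whatever the lens; pixels are square), "cx", "cy" (the principal point, pixels), "R" (3x3) and "t" (3): a world point X has camera coordinates R X + t. Camera axes: x right, y down, z forward; pixel columns grow to the right and rows downward; lengths in mm; the calibration is good to about 2 mm. A picture is of the moment at which its call begins. camera_info takes no time and is no camera call.
- ctrl.close_job(): hands the job in, once; it reports no verdict.
The state is a dict: "t": time; "qpos": joint angles; "qvel": joint speeds; "joint_torque": joint torques, N m; "ee_pos": TCP position; "orientation": TCP orientation; "ft_force": force on the tool from outside, world axes, zero at the start; "moment": the same for the moment, N m; "width": finger opening in mm.
Only numpy, scipy, OpenCV 4.12 (cv2) and the standard library are available. Lean on these libraries where they do the work, as an engineer would, in place of code of your own. Each camera call takes 0.05 s, during which the arm holds its last target.

## Working session

There is one attempt and no reset: what is moved stays moved. The work goes in short steps, Python scripts to look and compute and a tool call to move; the robot and the scene stay as the last step left them, time stands still between calls to the robot, and variables do not carry over. Pictures are saved under pics/ and viewed, and the job is handed in when it is done.

Besides the shell and the picture viewer there is one more tool, called after ">>>" as name(argument=value, ...) on one line, values as JSON. carry_out: Moves the arm, as the interface text tells. Its arguments: {"type":"object","properties":{"delta_pos":{"type":"array","items":{"type":"array","items":{"type":"number"}}},"rotation":{"type":"array","items":{"type":"array","items":{"type":"number"}}},"hand":{"type":"number"}},"required":["delta_pos","rotation"]}

```bash
mkdir -p pics
python3 - <<'E'
from workcell import ctrl
import cv2
o=ctrl.get_obs();print(o)
for n in("side","top"):
    im=ctrl.get_image(n);cv2.imwrite(f"pics/{n}0.png",im[:,:,::-1]);print(n,ctrl.camera_info(n))
E
```

```text
{'t': 0.0, 'qpos': array([ 1.08097637e+00,  4.23828567e-01,  1.63067289e+00, -1.69403242e-05,
        1.08860327e+00, -1.89953260e-02]), 'qvel': array([-1.80398345e-04, -1.51800672e-03,  7.99635272e-05,  1.73929315e-03,
       -2.11596919e-06, -1.33134636e-04]), 'joint_torque': array([-1.97099365e-05, -5.44623256e+01, -2.73670381e+01,  6.43417309e-02,
        2.27750785e-02, -1.46809293e-04]), 'ee_pos': array([283.2335017 , 556.52269232, 221.9160854 ]), 'orientation': array([-1.3966763 , -0.8548377 ,  0.85696037]), 'ft_force': array([-0.21746322, -0.4922315 ,  0.32415259]), 'moment': array([ 0.05052646,  0.00641441, -0.02812264]), 'width': 88.14659474869977}
side {'fov_y': 57.87413495611094, 'cx': 317.01399624552425, 'cy': 232.9375870421067, 'R': array([[ 0.79362301, -0.60832488,  0.0101666 ],
       [-0.35210101, -0.47285158, -0.80773527],
       [ 0.49617275,  0.63745763, -0.5894577 ]]), 't': array([-382.19833799,  286.94161427,  565.24626903])}
top {'fov_y': 42.481880255773284, 'cx': 325.13073085497876, 'cy': 237.60473823876399, 'R': array([[ 0.06106326, -0.99812161,  0.00495212],
       [-0.9736855 , -0.06065821, -0.21967505],
       [ 0.2195628 ,  0.00859227, -0.97556053]]), 't': array([  88.55845543,  546.2868827 , 1133.13831709])}
```

View pics/side0.png

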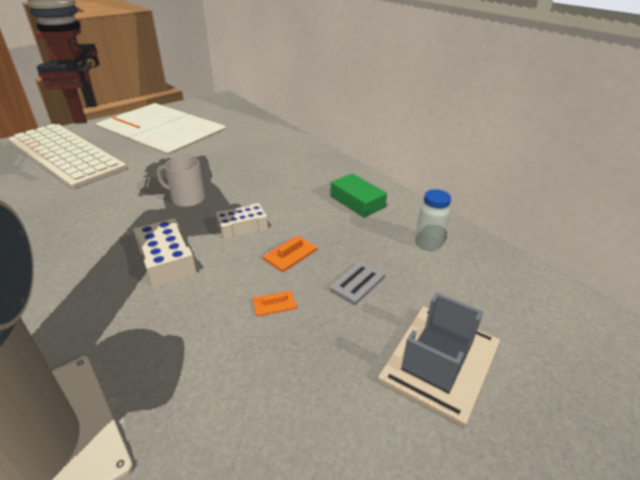

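View pics/top0.png

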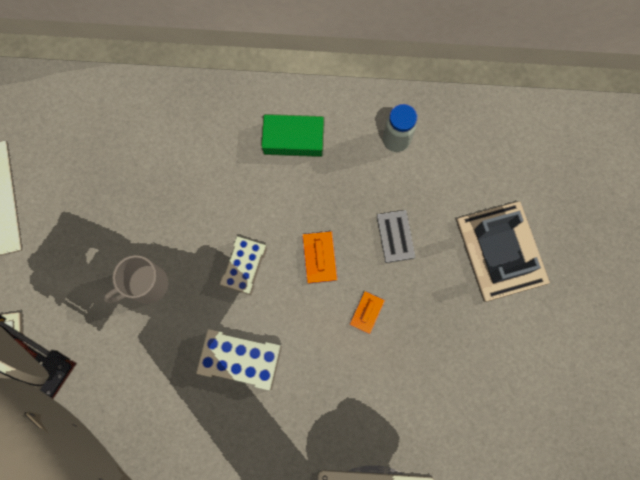

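The pictures show two racks and two covers. In the top view the smaller rack is at about (243,265) and the larger cover at about (319,257). The spacer is at (396,236), the fixture at (502,250), the mug at (140,280), the jar at (402,125) and the green box at (294,135). Next I'll measure the sizes and poses.

```bash
cat > h.py <<'E'
import numpy as np, cv2
from workcell import ctrl
from scipy.spatial.transform import Rotation as Ro
CI={n:ctrl.camera_info(n) for n in("side","top")}
def cast(n,px,z):
    c=CI[n];f=240/np.tan(np.radians(c["fov_y"]/2));px=np.atleast_2d(px).astype(float)
    d=np.c_[(px[:,0]-c["cx"])/f,(px[:,1]-c["cy"])/f,np.ones(len(px))]@c["R"]
    C=-c["R"].T@c["t"];return (C+d*((z-C[2])/d[:,2])[:,None])[:,:2]
def proj(n,X):
    c=CI[n];f=240/np.tan(np.radians(c["fov_y"]/2));p=np.atleast_2d(X)@c["R"].T+c["t"]
    return p[:,:2]/p[:,2:]*f+[c["cx"],c["cy"]]
def blobs(m,a=20):
    n,l,s,c=cv2.connectedComponentsWithStats(m.astype(np.uint8))
    return [(c[i],s[i,4],l==i) for i in range(1,n) if s[i,4]>=a]
def rect(n,mask,z):
    k=cv2.findContours(mask.astype(np.uint8),cv2.RETR_EXTERNAL,cv2.CHAIN_APPROX_NONE)[0]
    k=max(k,key=cv2.contourArea)[:,0,:]
    w=cast(n,k,z).astype(np.float32);(c,s,a)=cv2.minAreaRect(w)
    if s[0]<s[1]: s=(s[1],s[0]);a+=90
    return np.round(c,1),np.round(s,1),round((a+90)%180-90,1)
E
python3 - <<'E'
from h import *
for n in("top","side"):
    im=cv2.imread(f"pics/{n}0.png");hsv=cv2.cvtColor(im,cv2.COLOR_BGR2HSV)
    H,S,V=[hsv[...,i].astype(int) for i in range(3)]
    print(n)
    for c,a,m in blobs((H<14)&(S>200)&(V>120),100): print(" or",c.round(),a,rect(n,m,10))
    pts=np.array([cast(n,c,34)[0] for c,a,m in blobs((H>100)&(H<130)&(S>120)&(V>60),15)])
    px=[c.round(1) for c,a,m in blobs((H>100)&(H<130)&(S>120)&(V>60),15)]
    for p,q in zip(px,pts): print(" blue",p,q.round(1))
    for c,a,m in blobs((H>50)&(H<75)&(S>150),100): print(" green",c.round(),a,rect(n,m,45))
im=cv2.imread("pics/top0.png")
cv2.imwrite("pics/z1.png",cv2.resize(im[190:310,440:560],None,fx=5,fy=5,interpolation=cv2.INTER_CUBIC))
cv2.imwrite("pics/z2.png",cv2.resize(im[190:310,200:420],None,fx=3.6,fy=3.6,interpolation=cv2.INTER_CUBIC))
im=cv2.imread("pics/side0.png")
cv2.imwrite("pics/z3.png",cv2.resize(im[280:430,370:510],None,fx=4,fy=4,interpolation=cv2.INTER_CUBIC))
print(Ro.from_rotvec([-1.3966763,-0.8548377,0.85696037]).as_matrix().round(3))
E
```

```text
top
 blue [402.7 117.4] [810.3 -22.4]
 blue [243.1 243.8] [523.2 283. ]
 blue [255.  247.4] [517.4 258.8]
 blue [239.9 253.1] [504.2 287.5]
 blue [251.9 256.8] [498.3 263.3]
 blue [236.5 262.5] [485.2 292.5]
 blue [248.7 266. ] [479.6 268. ]
 blue [233.1 271.9] [466.1 297.4]
 blue [245.5 275.5] [460.5 272.6]
 blue [230. 281.] [447.9 301.7]
 blue [242. 285.] [441.5 277.7]
 blue [212.1 343.6] [326.2 324.2]
 blue [226.2 346.6] [322.1 296.9]
 blue [240.3 349.9] [317.7 269.7]
 blue [254.4 353. ] [313.6 242.5]
 blue [268.6 356.2] [309.2 215.2]
 blue [207.3 362. ] [291.5 329.8]
 blue [221.6 365.2] [287.2 302.2]
 blue [235.8 368.3] [283. 275.]
 blue [250.  371.6] [278.6 247.8]
 blue [264.1 374.8] [274.4 220.8]
 green [292. 135.] 2299 (array([753.3, 202.3]), array([121.7,  84. ]), -88.6)
side
 or [288. 250.] 288 (array([512.8, 139.3]), array([82.4, 33.2]), 9.2)
 or [290. 260.] 116 (array([501.9, 107.1]), array([107.6,  51.1]), -18.0)
 or [272. 300.] 227 (array([404.4,  33.9]), array([62.2, 23.3]), -23.3)
 blue [437.1 198.3] [885.5  61.9]
 blue [164.1 224.1] [331.6 342. ]
 blue [146.7 228.9] [295.5 346.5]
 blue [167.1 231.1] [326.8 313.7]
 blue [149.4 235.8] [291.3 319.5]
 blue [170.  238.3] [321.7 285.9]
 blue [152.3 243.3] [286.7 291. ]
 blue [173.4 245.6] [317.7 258.6]
 blue [155.2 250.9] [282.4 263.9]
 blue [176.9 253.4] [313.3 230.8]
 blue [158.5 258.9] [278.3 235.9]
 green [358. 194.] 1346 (array([736.3, 177.9]), array([151.8, 105.4]), -88.7)
[[ 0.454 -0.001 -0.891]
 [ 0.891 -0.001  0.454]
 [-0.002 -1.     0.   ]]
```

View pics/z1.png

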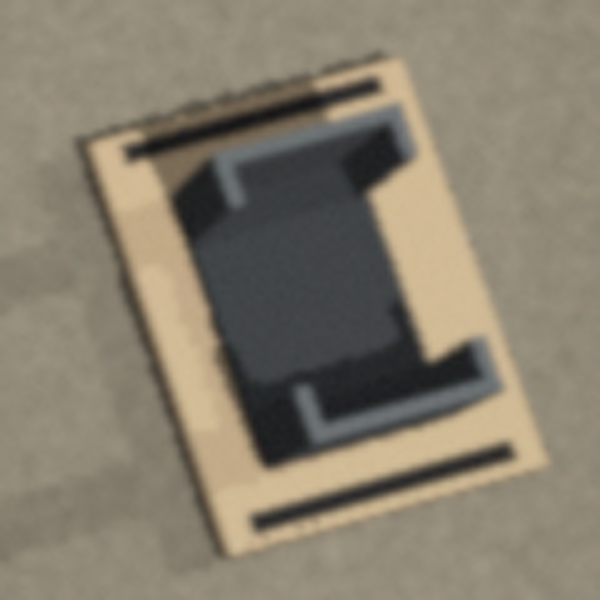

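View pics/z2.png

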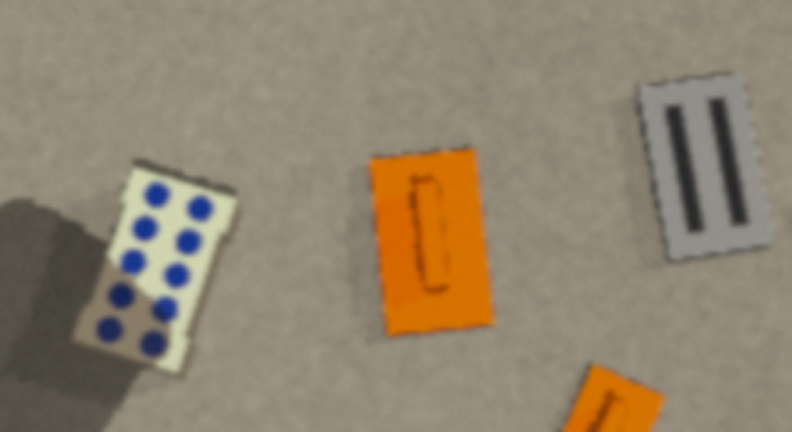

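View pics/z3.png

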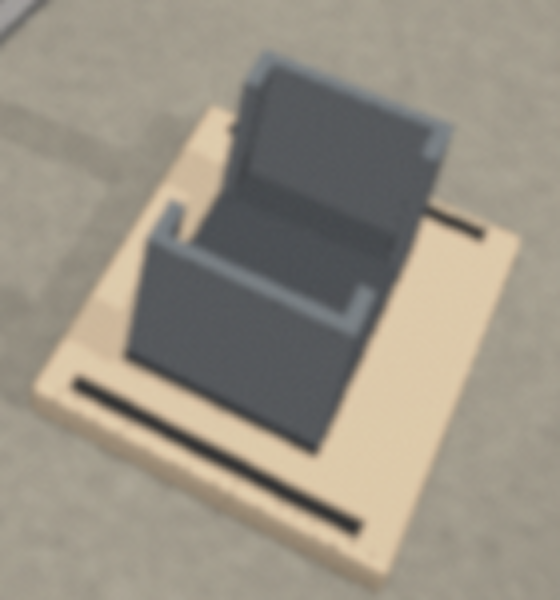

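```bash
cat >> h.py <<'E'
from scipy.ndimage import map_coordinates
def edge(g,a,b,r=3,mode="grad",trim=.12,sign=0):
    """fit a line to an edge/ridge near segment a-b (px). returns point,dir,rms"""
    a=np.array(a,float);b=np.array(b,float);d=b-a;L=np.hypot(*d);d/=L;nrm=np.array([-d[1],d[0]])
    s=np.arange(trim*L,(1-trim)*L,.5);o=np.arange(-r,r+.01,.1);P=[]
    for q in s:
        X=a+d*q+np.outer(o,nrm);v=map_coordinates(g.astype(float),[X[:,1],X[:,0]],order=3)
        w=np.gradient(v) if mode=="grad" else v
        w=np.abs(w) if sign==0 else w*sign
        i=int(np.argmax(w[3:-3]))+3
        k=slice(max(0,i-8),i+9);ww=w[k]-w[k].min()
        P.append(a+d*q+nrm*((o[k]*ww).sum()/ww.sum()))
    P=np.array(P,np.float32)
    vx,vy,x,y=cv2.fitLine(P,cv2.DIST_HUBER,0,.01,.01).ravel()
    n=np.array([-vy,vx]);e=(P-[x,y])@n
    return np.array([x,y]),np.array([vx,vy]),float(np.median(abs(e)))
def inter(l1,l2):
    t=np.linalg.solve(np.c_[l1[1],-l2[1]],l2[0]-l1[0]);return l1[0]+l1[1]*t[0]
def quad(g,c,**k):
    ls=[edge(g,c[i],c[(i+1)%4],**k) for i in range(4)]
    return np.array([inter(ls[i-1],ls[i]) for i in range(4)]),[round(l[2],2) for l in ls]
E
python3 - <<'E'
from h import *
for n in CI: print(n,(-CI[n]["R"].T@CI[n]["t"]).round())
im=cv2.imread("pics/top0.png");
def z1(p): return np.array(p)/5.+[440,190]-.4
def rep(q,z,t,n="top"):
    w=cast(n,q,z);c=w.mean(0);e=[w[(i+1)%4]-w[i] for i in range(4)]
    print(t,q.round(1).tolist(),c.round(1),[round(float(np.hypot(*x)),1) for x in e],[round(float(np.degrees(np.arctan2(x[1],x[0]))),1) for x in e])
sat=cv2.cvtColor(im,cv2.COLOR_BGR2HSV)[...,1]; g=im[...,1]
q,r=quad(sat,z1([[82,140],[400,58],[548,462],[228,555]]));print(r);rep(q,16,"base")
# rim ridges
q,r=quad(g,z1([[82,140],[400,58],[548,462],[228,555]]));print(r);rep(q,16,"base g")
rd=[edge(g,z1(a),z1(b),r=2,mode="v") for a,b in [([230,160],[390,118]),([330,434],[485,386])]]
st=[edge(g,z1(a),z1(b),r=1.5,mode="v",trim=.2) for a,b in [([227,175],[240,205]),([306,390],[318,425]),([398,115],[410,155]),([480,345],[492,378])]]
for l in rd+st: print(l[0],l[1],round(l[2],2),cast("top",l[0],86))
d=np.load if 0 else None
E
```

```text
side [ 124. -457.  569.]
top [ 278.  112. 1225.]
[0.8, 0.64, 0.1, 0.14]
base [[455.0, 217.1999969482422], [520.0, 202.5], [549.9000244140625, 283.1000061035156], [483.79998779296875, 302.0]] [ 545.3 -232.4] [137.5, 172.2, 138.1, 178.7] [-73.4, -160.4, 109.3, 19.3]
[0.03, 0.67, 0.01, 0.04]
base g [[457.6000061035156, 220.0], [519.5999755859375, 203.60000610351562], [548.2999877929688, 279.70001220703125], [484.1000061035156, 298.1000061035156]] [ 546.9 -233. ] [132.7, 162.9, 134.4, 164.6] [-71.4, -160.1, 109.4, 19.3]
[501.70056 215.9003 ] [ 0.95917    -0.28283024] 0.08 [[ 597.4024626  -211.97138674]]
[519.4235  271.87207] [ 0.9620438  -0.27289507] 0.03 [[ 491.07544579 -244.9203648 ]]
[486.13422 227.44107] [0.34391764 0.93899983] 0.03 [[ 572.84666133 -182.36261121]]
[501.31183 271.10336] [0.35063797 0.9365111 ] 0.04 [[ 490.43442671 -211.06021651]]
[521.5324  216.25435] [0.28855693 0.9574627 ] 0.0 [[ 599.06699427 -249.80873394]]
[537.8787  261.39404] [0.3435978 0.9391169] 0.0 [[ 513.1926567 -279.7264576]]
```

The small rack's caps have a pitch of 19.5 mm, which fits a 100 mm length. The nest is near (545,-231) with a yaw of about 19.4°. Now the spacer, the cover, the mug and a side-view check of the rack.

Run:
```python
from h import *
im=cv2.imread("pics/top0.png");si=cv2.imread("pics/side0.png")
def z2(p): return np.array(p)/3.6+[200,190]-.4
def rep(q,z,t,n="top"):
    w=cast(n,q,z);c=w.mean(0);e=[w[(i+1)%4]-w[i] for i in range(4)]
    print(t,c.round(1),[round(float(np.hypot(*x)),1) for x in e],[round(float(np.degrees(np.arctan2(x[1],x[0]))),1) for x in e])
sat=cv2.cvtColor(im,cv2.COLOR_BGR2HSV)[...,1]; b=im[...,0]
q,r=quad(sat,z2([[370,158],[473,148],[493,324],[388,335]]),r=2.5);print(r);rep(q,10,"cover")
q,r=quad(b,z2([[640,87],[738,73],[770,242],[670,260]]),r=2.5);print(r);rep(q,12,"spacer")
# slots
for c,a,m in blobs((im.max(2)<75)[200:270,370:420],10): print("dark",c+[370,200],a,cast("top",c+[370,200],12))
# spacer mask by low saturation
m=(sat<25)&(im.max(2)>90);
for c,a,mm in blobs(m[200:270,370:420],200): 
    M=np.zeros(m.shape,np.uint8);M[200:270,370:420]=mm;print("sp mask",c,a,rect("top",M,12))
print("rack caps ctr in side (proj from top):",proj("side",[[482.4,280.3,34]]))
cv2.imwrite("pics/z4.png",cv2.resize(si[150:320,130:400],None,fx=2.9,fy=2.9,interpolation=cv2.INTER_CUBIC))
print("mug",cast("side",[187,180],47),cast("top",[135,277],95))
```

```text
[0.07, 0.12, 0.03, 0.06]
cover [511.4 131.9] [59.2, 100.9, 59.6, 100.4] [-80.1, -170.3, 99.5, 9.5]
[0.16, 0.32, 0.11, 0.06]
spacer [564.2 -19.7] [59.5, 98.9, 59.7, 98.4] [-77.2, -167.1, 102.3, 12.8]
dark [401.84745763 234.63559322] 118 [[566.463637   -31.60662462]]
dark [389.64957265 236.60683761] 117 [[560.85695741  -7.19047828]]
sp mask [25.39759036 36.07659208] 1162 (array([563.5, -19. ]), array([100.8,  61. ]), 12.5)
rack caps ctr in side (proj from top): [[240.61659491 213.59730743]]
mug [[442.30181733 469.63319816]] [[435.77491093 467.60583155]]
```

View pics/z4.png

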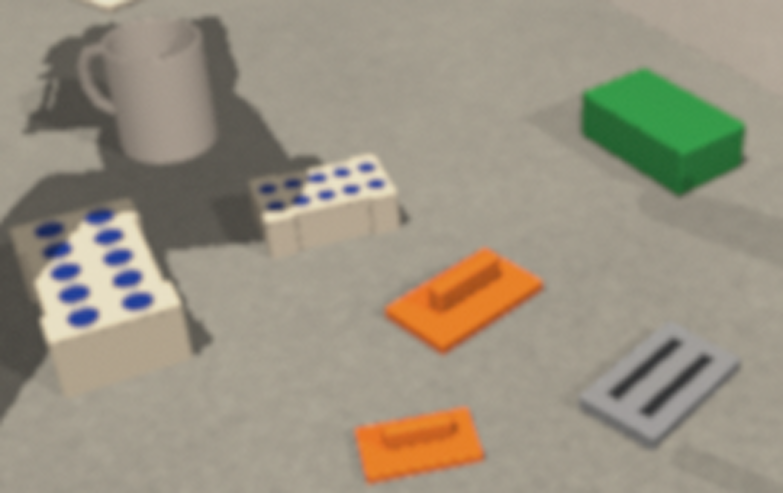

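```bash
cat > plan.py <<'E'
import sys,json
from h import *
# usage: plan.py cmdx,y,z,yaw  tx,y,z,yaw
def plan(c,t):
    s=np.radians(c[3]);d=np.array(t[:3])-c[:3]
    print("delta cm",np.round([(d[0]*np.cos(s)+d[1]*np.sin(s))/10,-d[2]/10,(-d[0]*np.sin(s)+d[1]*np.cos(s))/10],2),"rot y",round(-np.radians(t[3]-c[3]),3))
def apply(c,dl,ry):
    s=np.radians(c[3]);x,y,z=np.array(dl)*10
    return [round(float(v),2) for v in (c[0]+x*np.cos(s)-z*np.sin(s),c[1]+x*np.sin(s)+z*np.cos(s),c[2]-y,c[3]-np.degrees(ry))]
def meas():
    o=ctrl.get_obs();R=Ro.from_rotvec(o["orientation"]).as_matrix()
    print("t",round(o["t"],2),"tcp",o["ee_pos"].round(1),"yaw",round(float(np.degrees(np.arctan2(R[1,0],R[0,0]))),2),"ydir",R[:,1].round(4),"F",o["ft_force"].round(1),"M",o["moment"].round(2),"w",round(o["width"],1),"q",o["qpos"].round(2))
E
python3 -c "
from plan import *
meas(); plan([283.5,557,222.7,63],[482.4,280.3,110,76])"
```

```text
t 0.1 tcp [283.2 556.6 222. ] yaw 63.03 ydir [-6.0e-04 -1.2e-03 -1.0e+00] F [ 0.3 -0.9  0.5] M [-0.   -0.01 -0.04] w 87.6 q [ 1.08  0.42  1.63  0.    1.09 -0.02]
delta cm [-15.62  11.27 -30.28] rot y -0.227
```

>>> carry_out(delta_pos=[[-15.6,11.3,-30.3],[-15.6,11.3,-30.3],[-15.6,11.3,-30.3],[-15.6,11.3,-30.3],[-15.6,11.3,-30.3],[-15.6,11.3,-30.3],[-15.6,11.3,-30.3],[-15.6,11.3,-30.3],[-15.6,11.3,-30.3],[-15.6,11.3,-30.3],[-15.6,11.3,-30.3],[-15.6,11.3,-30.3]], rotation=[[0,-0.227,0],[0,-0.227,0],[0,-0.227,0],[0,-0.227,0],[0,-0.227,0],[0,-0.227,0],[0,-0.227,0],[0,-0.227,0],[0,-0.227,0],[0,-0.227,0],[0,-0.227,0],[0,-0.227,0]], hand=0)

```text
t: 1.1
ee_pos: [482.5, 280.9, 109.7]
orientation: [-1.315, -1.027, 1.028]
ft_force: [0.4, 0.1, -0.7]
width: 87.8
```

```bash
python3 -c "
from plan import *
meas(); c=apply([283.5,557,222.7,63],[-15.6,11.3,-30.3],-.227);print(c); plan(c,[482.4,280.3,6,76])
"
```

```text
t 1.1 tcp [482.5 280.9 109.7] yaw 76.01 ydir [-3.e-04  1.e-04 -1.e+00] F [ 0.4  0.1 -0.7] M [ 0.06 -0.02  0.05] w 87.8 q [ 0.51  0.48  1.85  0.    0.81 -0.82]
[482.65, 280.44, 109.7, 76.01]
delta cm [-0.02 10.37  0.02] rot y 0.0
```

>>> carry_out(delta_pos=[[0,3,0],[0,6,0],[0,8.5,0],[0,10.4,0],[0,10.4,0]], rotation=[[0,0,0],[0,0,0],[0,0,0],[0,0,0],[0,0,0]])

```text
t: 1.52
ee_pos: [479.9, 280.9, 2.9]
orientation: [-1.313, -1.025, 1.034]
ft_force: [-0.6, 0.1, 0.0]
width: 87.8
```

>>> carry_out(delta_pos=[[0,0,0],[0,0,0],[0,0,0],[0,0,0],[0,0,0],[0,0,0],[0,0,0],[0,0,0]], rotation=[[0,0,0],[0,0,0],[0,0,0],[0,0,0],[0,0,0],[0,0,0],[0,0,0],[0,0,0]], hand=255)

```text
t: 2.18
ee_pos: [483.2, 280.7, 6.7]
orientation: [-1.315, -1.029, 1.027]
ft_force: [-1.8, -1.4, 7.8]
width: 53.6
```

```bash
python3 -c "
from plan import *
meas()
"
```

```text
t 2.18 tcp [483.2 280.7   6.7] yaw 76.03 ydir [ 9.e-04  5.e-04 -1.e+00] F [-1.8 -1.4  7.8] M [-0.16  0.22  0.02] w 53.6 q [ 0.5   0.66  1.87 -0.    0.61 -0.82]
```

>>> carry_out(delta_pos=[[0,-1,0],[0,-3,0],[0,-5.5,0],[0,-8,0],[0,-10.5,0],[0,-12.4,0],[0,-12.4,0],[0,-12.4,0]], rotation=[[0,0,0],[0,0,0],[0,0,0],[0,0,0],[0,0,0],[0,0,0],[0,0,0],[0,0,0]])

```text
t: 2.85
ee_pos: [483.1, 280.7, 130.6]
orientation: [-1.315, -1.03, 1.026]
ft_force: [-0.4, 0.8, -5.1]
width: 53.9
```

```bash
python3 -c "
from plan import *
meas();c=[482.65,280.44,129.7,76.01];plan(c,[545.3,-230.5,130,109.4])
"
```

```text
t 2.85 tcp [483.1 280.7 130.6] yaw 76.02 ydir [ 0.0019  0.0011 -1.    ] F [-0.4  0.8 -5.1] M [0.05 0.03 0.02] w 53.9 q [ 0.51  0.45  1.84  0.    0.85 -0.82]
delta cm [-4.806e+01 -3.000e-02 -1.843e+01] rot y -0.583
```

>>> carry_out(delta_pos=[[-1,0,-0.4],[-3,0,-1.15],[-6,0,-2.3],[-9.5,0,-3.65],[-13,0,-5],[-16.5,0,-6.3],[-20,0,-7.7],[-23.5,0,-9],[-27,0,-10.35],[-30.5,0,-11.7],[-34,0,-13],[-37,0,-14.2]], rotation=[[0,-0.01,0],[0,-0.04,0],[0,-0.07,0],[0,-0.12,0],[0,-0.16,0],[0,-0.2,0],[0,-0.24,0],[0,-0.29,0],[0,-0.33,0],[0,-0.37,0],[0,-0.41,0],[0,-0.45,0]])

```text
t: 3.85
ee_pos: [529.8, -114.9, 127.8]
orientation: [-1.101, -1.358, 1.361]
ft_force: [1.1, 0.3, -2.4]
width: 53.9
```

```bash
python3 -c "
from plan import *
c=apply([482.65,280.44,129.7,76.01],[-37,0,-14.2],-.45);print(c);meas();plan(c,[545.3,-230.5,130,109.4])
"
```

```text
[530.99, -112.91, 129.7, 101.79]
t 3.85 tcp [ 529.8 -114.9  127.8] yaw 101.88 ydir [-3.1e-03  6.0e-04 -1.0e+00] F [ 1.1  0.3 -2.4] M [ 0.03 -0.01  0.06] w 53.9 q [-0.24  0.44  1.88 -0.    0.83 -2.01]
delta cm [-11.8   -0.03   1.  ] rot y -0.133
```

>>> carry_out(delta_pos=[[-3,0,0.25],[-6,0,0.5],[-8.5,0,0.7],[-10.5,0,0.9],[-11.8,0,1.0],[-11.8,0,1.0],[-11.8,0,1.0],[-11.8,0,1.0]], rotation=[[0,-0.03,0],[0,-0.07,0],[0,-0.1,0],[0,-0.12,0],[0,-0.133,0],[0,-0.133,0],[0,-0.133,0],[0,-0.133,0]])

```text
t: 4.52
ee_pos: [544.5, -229.4, 128.3]
orientation: [-1.026, -1.453, 1.454]
ft_force: [-0.1, 0.2, -2.7]
width: 54.0
```

```bash
python3 -c "
from plan import *
c=apply([530.99,-112.91,129.7,101.79],[-11.8,0,1.0],-.133);print(c);meas()
for n in('top','side'):
    im=ctrl.get_image(n)[:,:,::-1];cv2.imwrite(f'pics/{n}1.png',im)
    x0,y0=((430,170) if n=='top' else (350,220))
    cv2.imwrite(f'pics/{n}1z.png',cv2.resize(im[y0:y0+150,x0:x0+180],None,fx=4,fy=4,interpolation=cv2.INTER_CUBIC))
"
```

```text
[545.31, -230.46, 129.7, 109.41]
t 4.52 tcp [ 544.5 -229.4  128.3] yaw 109.41 ydir [-0.0026  0.0014 -1.    ] F [-0.1  0.2 -2.7] M [0.08 0.04 0.04] w 54.0 q [-0.42  0.5   1.77  0.    0.88 -2.33]
```

View pics/top1z.png

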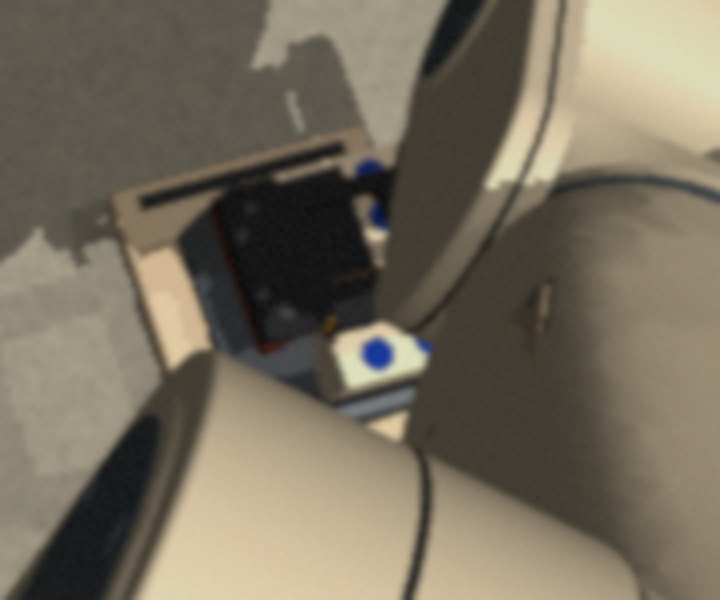

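View pics/side1z.png

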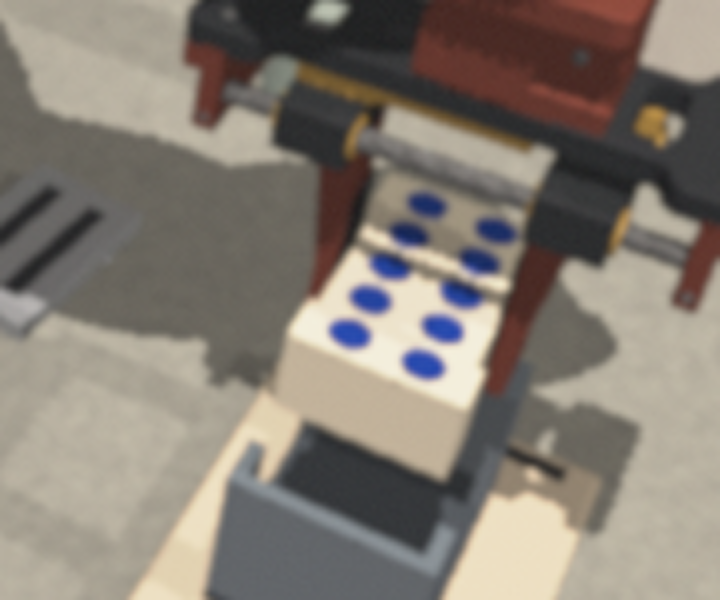

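>>> carry_out(delta_pos=[[0,1,0],[0,2,0],[0,2.8,0],[0,3.2,0],[0,3.2,0],[0,3.2,0],[0,3.2,0]], rotation=[[0,0,0],[0,0,0],[0,0,0],[0,0,0],[0,0,0],[0,0,0],[0,0,0]])

```text
t: 5.2
ee_pos: [545.8, -230.4, 97.8]
orientation: [-1.03, -1.455, 1.455]
ft_force: [-0.0, 0.4, -2.8]
width: 53.7
```

```bash
cat > nest.py <<'E'
from plan import *
def rack_caps(n,im,z,box):
    hsv=cv2.cvtColor(im,cv2.COLOR_BGR2HSV);H,S,V=[hsv[...,i].astype(int) for i in range(3)]
    m=(H>100)&(H<130)&(S>120)&(V>60);x0,y0,x1,y1=box;mm=np.zeros_like(m);mm[y0:y1,x0:x1]=m[y0:y1,x0:x1]
    px=np.array([c for c,a,_ in blobs(mm,12)]);return px,cast(n,px,z)
E
python3 - <<'E'
from nest import *
meas()
im=ctrl.get_image("side")[:,:,::-1].copy();cv2.imwrite("pics/side2.png",im)
x0,y0=350,220;cv2.imwrite('pics/side2z.png',cv2.resize(im[y0:y0+150,x0:x0+180],None,fx=4,fy=4,interpolation=cv2.INTER_CUBIC))
o=ctrl.get_obs();z=o["ee_pos"][2]-6.3+34
px,w=rack_caps("side",im,z,(400,240,500,340))
for p,q in zip(px,w): print(p.round(1),q.round(1))
meas()
g=cv2.imread("pics/side0.png")[...,1]
def z3(p): return np.array(p)/4.+[370,280]-.4
L={"near":([160,240],[350,325]),"far":([275,63],[440,128]),"nl":([160,238],[178,208]),"nr":([352,323],[370,290]),"fl":([268,60],[250,85]),"fr":([447,130],[432,155])}
for k,(a,b) in L.items():
    l=edge(g,z3(a),z3(b),r=1.5,mode="v",trim=.2 if len(k)==2 else .12);w=cast("side",l[0],86)[0];w2=cast("side",l[0]+l[1]*10,86)[0]-w
    print(k,l[0],w.round(1),round(l[2],2),np.degrees(np.arctan2(w2[1],w2[0])).round(1))
E
```

```text
t 5.2 tcp [ 545.8 -230.4   97.8] yaw 109.43 ydir [ 2.e-04 -1.e-04 -1.e+00] F [-0.   0.4 -2.8] M [0.05 0.01 0.  ] w 53.7 q [-0.42  0.54  1.78  0.    0.82 -2.33]
[453.3 286.5] [ 577.4 -206.4]
[470.1 293.1] [ 585.8 -230.2]
[449.  294.2] [ 558.9 -213.1]
[465.7 301. ] [ 567.2 -236.4]
[444.1 302.2] [ 540.4 -219.3]
[461.4 309.2] [ 549.  -242.8]
[439.4 310.7] [ 521.8 -226.1]
[434.4 319.4] [ 503.8 -232.6]
[456.9 318. ] [ 530.4 -249.5]
[452.1 327.2] [ 511.8 -256.2]
t 5.25 tcp [ 545.9 -230.5   98. ] yaw 109.43 ydir [ 6.e-04 -3.e-04 -1.e+00] F [ 0.5 -0.8 -3.2] M [ 0.05 -0.08 -0.02] w 53.6 q [-0.42  0.54  1.78 -0.    0.82 -2.33]
near [435.62244 351.2088 ] [ 493.2 -252.2] 0.04 -70.7
far [459.30972 302.35947] [ 596.4 -212.5] 0.0 -69.6
nl [410.77786 334.79294] [ 487.5 -211.5] 0.0 19.9
nr [459.46072 356.2624 ] [ 512.6 -277.5] 0.06 20.8
fl [433.41064 296.97418] [ 573.3 -180.4] 0.0 16.8
fr [479.86633 315.24216] [ 599.1 -248.3] 0.32 -6.7
```

View pics/side2z.png

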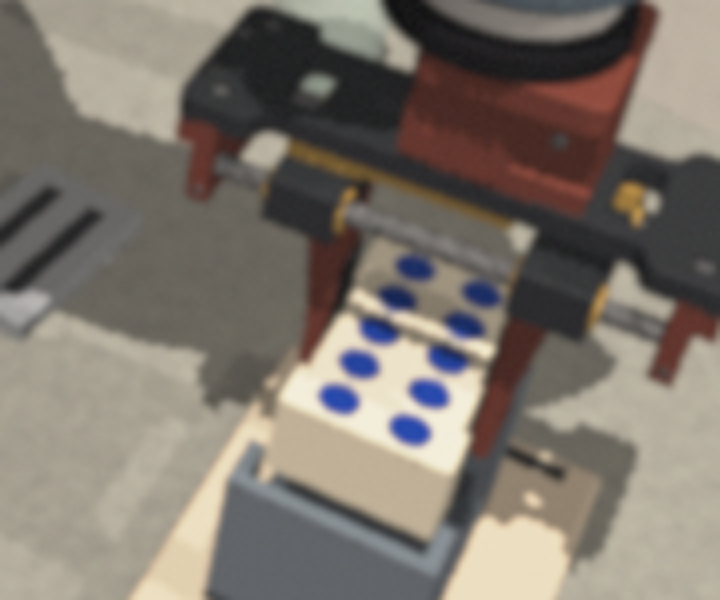

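The side view shows the rack about 2 mm low in the fixture's y relative to the nest and centred in x, with a matching yaw of 19.5°. I'll shift it by +1.7 mm and lower it slowly while watching the force.

>>> carry_out(delta_pos=[[0.17,0,0.02],[0.17,0.2,0.02],[0.17,0.4,0.02],[0.17,0.6,0.02],[0.17,0.8,0.02],[0.17,1.0,0.02],[0.17,1.0,0.02]], rotation=[[0,0,0],[0,0,0],[0,0,0],[0,0,0],[0,0,0],[0,0,0],[0,0,0]])

```text
t: 5.83
ee_pos: [544.5, -228.7, 87.1]
orientation: [-1.028, -1.454, 1.454]
ft_force: [0.4, -0.3, -2.6]
width: 53.8
```

Run:
```python
from nest import *
meas()
im=ctrl.get_image("side")[:,:,::-1].copy();cv2.imwrite("pics/side3.png",im)
x0,y0=380,260;cv2.imwrite('pics/side3z.png',cv2.resize(im[y0:y0+120,x0:x0+140],None,fx=5,fy=5,interpolation=cv2.INTER_CUBIC))
```

```text
t 5.83 tcp [ 544.5 -228.7   87.1] yaw 109.43 ydir [-7.e-04  3.e-04 -1.e+00] F [ 0.4 -0.3 -2.6] M [0.06 0.01 0.  ] w 53.8 q [-0.42  0.56  1.79 -0.    0.8  -2.33]
```

View pics/side3z.png

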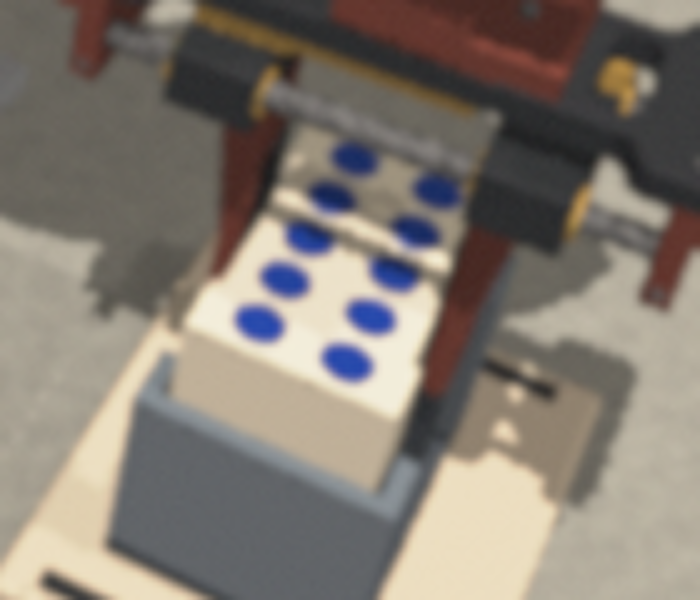

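>>> carry_out(delta_pos=[[0,0.4,0],[0,0.8,0],[0,1.3,0],[0,1.8,0],[0,2.3,0],[0,2.8,0],[0,3.3,0],[0,3.3,0]], rotation=[[0,0,0],[0,0,0],[0,0,0],[0,0,0],[0,0,0],[0,0,0],[0,0,0],[0,0,0]])

```text
t: 6.55
ee_pos: [544.2, -228.5, 53.4]
orientation: [-1.027, -1.454, 1.454]
ft_force: [-0.4, 0.5, -3.1]
width: 54.2
```

>>> carry_out(delta_pos=[[0,0.4,0],[0,0.8,0],[0,1.2,0],[0,1.6,0],[0,1.9,0],[0,2.1,0],[0,2.2,0],[0,2.2,0],[0,2.2,0]], rotation=[[0,0,0],[0,0,0],[0,0,0],[0,0,0],[0,0,0],[0,0,0],[0,0,0],[0,0,0],[0,0,0]])

```text
t: 7.3
ee_pos: [544.9, -228.8, 32.7]
orientation: [-1.029, -1.455, 1.455]
ft_force: [0.5, 0.4, -3.3]
width: 53.7
```

>>> carry_out(delta_pos=[[0,0.1,0],[0,0.15,0],[0,0.2,0],[0,0.25,0],[0,0.3,0],[0,0.35,0],[0,0.35,0],[0,0.35,0]], rotation=[[0,0,0],[0,0,0],[0,0,0],[0,0,0],[0,0,0],[0,0,0],[0,0,0],[0,0,0]])

```text
t: 7.97
ee_pos: [544.9, -228.9, 30.7]
orientation: [-1.03, -1.455, 1.454]
ft_force: [-4.4, 1.9, 13.4]
width: 53.9
```

>>> carry_out(delta_pos=[[0,-0.1,0],[0,-0.1,0],[0,-0.1,0],[0,-0.1,0],[0,-0.1,0],[0,-0.1,0]], rotation=[[0,0,0],[0,0,0],[0,0,0],[0,0,0],[0,0,0],[0,0,0]], hand=0)

```text
t: 8.47
ee_pos: [544.8, -228.8, 30.0]
orientation: [-1.029, -1.454, 1.455]
ft_force: [-0.3, -0.4, 0.7]
width: 87.1
```

Run:
```python
from nest import *
meas()
c=apply([545.31,-230.46,129.7,109.41],[.17,3.2+1+3.3+2.2+.35-.1,.02],0);print(c)
up=c[:2]+[150,c[3]];plan(c,up);plan(up,[564.,-19.5,60,102.6])
```

```text
t 8.47 tcp [ 544.8 -228.8   30. ] yaw 109.44 ydir [-1.e-04  0.e+00 -1.e+00] F [-0.3 -0.4  0.7] M [ 0.08 -0.05  0.04] w 87.1 q [-0.42  0.65  1.8  -0.    0.7  -2.33]
[544.56, -228.92, 30.2, 109.41]
delta cm [  0.   -11.98  -0.  ] rot y -0.0
delta cm [19.11  9.   -8.79] rot y 0.119
```

>>> carry_out(delta_pos=[[0,-2,0],[0,-5,0],[0,-9,0],[0,-12,0],[2,-12,-0.9],[6,-10,-2.8],[10,-8,-4.6],[14,-6,-6.4],[17,-4,-7.8],[19.1,-3,-8.8],[19.1,-3,-8.8],[19.1,-3,-8.8]], rotation=[[0,0,0],[0,0,0],[0,0,0],[0,0,0],[0,0.02,0],[0,0.04,0],[0,0.07,0],[0,0.1,0],[0,0.119,0],[0,0.119,0],[0,0.119,0],[0,0.119,0]])

```text
t: 9.47
ee_pos: [563.5, -17.6, 59.0]
orientation: [-1.093, -1.371, 1.373]
ft_force: [0.3, -0.6, 0.5]
width: 87.8
```

Run:
```python
from nest import *
meas()
c=apply([544.56,-228.92,30.2,109.41],[19.1,-3,-8.8],.119);print(c)
plan(c,[564.,-19.5,3,102.6])
for n,b in(("side",(380,280)),("top",(440,190))):
    im=ctrl.get_image(n)[:,:,::-1].copy();cv2.imwrite(f"pics/{n}4.png",im)
    x0,y0=b;cv2.imwrite(f'pics/{n}4z.png',cv2.resize(im[y0:y0+140,x0:x0+140],None,fx=4,fy=4,interpolation=cv2.INTER_CUBIC))
```

```text
t 9.47 tcp [563.5 -17.6  59. ] yaw 102.84 ydir [-0.0025  0.     -1.    ] F [ 0.3 -0.6  0.5] M [-0.03 -0.    0.02] w 87.8 q [-0.05  0.57  1.85 -0.    0.72 -1.85]
[564.08, -19.53, 60.2, 102.59]
delta cm [0.   5.72 0.01] rot y -0.0
```

View pics/side4z.png

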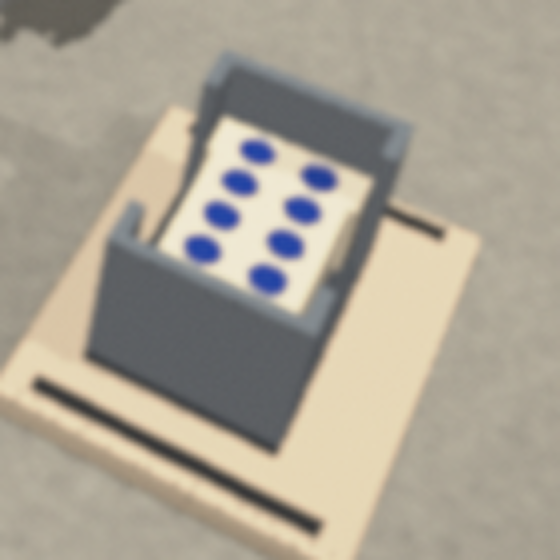

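View pics/top4z.png

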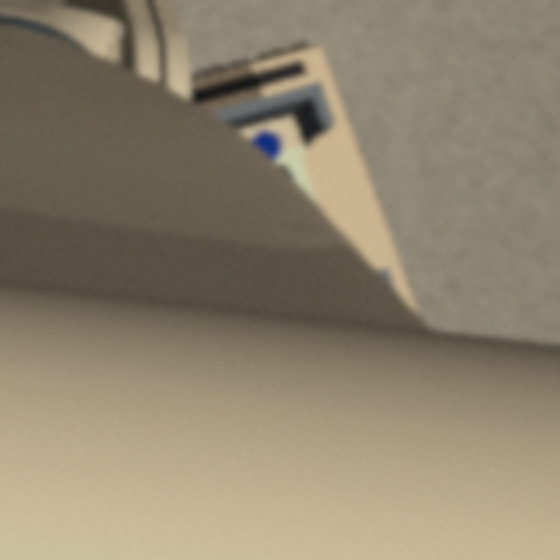

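View pics/side4.png

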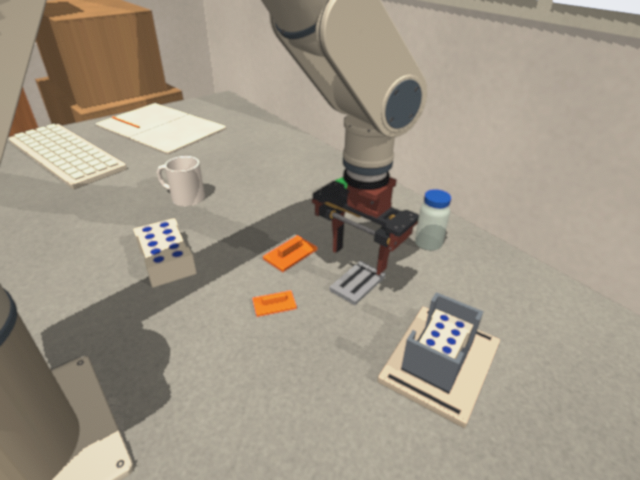

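The rack sits low and level in the nest, with 8 caps visible in the zoom and the front row hidden by the wall. The gripper is above the spacer. Next I descend and grip it.

>>> carry_out(delta_pos=[[0,1.5,0],[0,3,0],[0,4.2,0],[0,5,0],[0,5.4,0],[0,5.6,0],[0,5.75,0],[0,5.75,0],[0,5.75,0]], rotation=[[0,0,0],[0,0,0],[0,0,0],[0,0,0],[0,0,0],[0,0,0],[0,0,0],[0,0,0],[0,0,0]])

```text
t: 10.32
ee_pos: [564.6, -19.5, 3.1]
orientation: [-1.097, -1.37, 1.369]
ft_force: [-0.4, 0.5, 0.3]
width: 87.9
```

>>> carry_out(delta_pos=[[0,0,0],[0,0,0],[0,0,0],[0,0,0],[0,0,0],[0,0,0],[0,0,0],[0,0,0]], rotation=[[0,0,0],[0,0,0],[0,0,0],[0,0,0],[0,0,0],[0,0,0],[0,0,0],[0,0,0]], hand=255)

```text
t: 10.98
ee_pos: [564.3, -19.3, 2.8]
orientation: [-1.097, -1.37, 1.37]
ft_force: [-0.4, 1.8, 1.8]
width: 59.7
```

Run:
```python
from nest import *
meas()
```

```text
t 10.98 tcp [564.3 -19.3   2.8] yaw 102.62 ydir [ 1.e-04  0.e+00 -1.e+00] F [-0.4  1.8  1.8] M [0.25 0.11 0.03] w 59.7 q [-0.06  0.67  1.86  0.    0.61 -1.85]
```

>>> carry_out(delta_pos=[[0,-0.7,0],[0,-2,0],[0,-4,0],[0,-6.5,0],[0,-9,0],[0,-10.7,0],[0,-10.7,0],[0,-10.7,0]], rotation=[[0,0,0],[0,0,0],[0,0,0],[0,0,0],[0,0,0],[0,0,0],[0,0,0],[0,0,0]])

```text
t: 11.65
ee_pos: [564.9, -19.5, 111.0]
orientation: [-1.099, -1.371, 1.369]
ft_force: [-0.7, 0.7, -2.3]
width: 59.5
```

Run:
```python
from nest import *
meas()
plan([564.08,-19.53,109.7,102.59],[543.9,-229.15,110,109.45])
```

```text
t 11.65 tcp [564.9 -19.5 111. ] yaw 102.61 ydir [ 2.7e-03 -2.0e-04 -1.0e+00] F [-0.7  0.7 -2.3] M [0.05 0.01 0.06] w 59.5 q [-0.06  0.49  1.84 -0.    0.81 -1.85]
delta cm [-20.02  -0.03   6.54] rot y -0.12
```

>>> carry_out(delta_pos=[[-1,0,0.33],[-3,0,1],[-6,0,2],[-9,0,2.95],[-12,0,3.9],[-15,0,4.9],[-17.5,0,5.7],[-19.2,0,6.3],[-20.02,0,6.54],[-20.02,0,6.54],[-20.02,0,6.54],[-20.02,0,6.54]], rotation=[[0,-0.01,0],[0,-0.02,0],[0,-0.04,0],[0,-0.055,0],[0,-0.07,0],[0,-0.09,0],[0,-0.105,0],[0,-0.115,0],[0,-0.12,0],[0,-0.12,0],[0,-0.12,0],[0,-0.12,0]])

```text
t: 12.65
ee_pos: [543.8, -227.8, 109.0]
orientation: [-1.027, -1.455, 1.455]
ft_force: [-0.2, 0.1, -2.5]
width: 59.4
```

Run:
```python
from nest import *
meas()
for n,b in(("side",(380,270)),):
    im=ctrl.get_image(n)[:,:,::-1].copy();cv2.imwrite(f"pics/{n}5.png",im)
    x0,y0=b;cv2.imwrite(f'pics/{n}5z.png',cv2.resize(im[y0:y0+120,x0:x0+140],None,fx=5,fy=5,interpolation=cv2.INTER_CUBIC))
```

```text
t 12.65 tcp [ 543.8 -227.8  109. ] yaw 109.52 ydir [-1.3e-03  9.0e-04 -1.0e+00] F [-0.2  0.1 -2.5] M [ 0.08 -0.03 -0.03] w 59.4 q [-0.42  0.52  1.78  0.    0.84 -2.33]
```

View pics/side5z.png

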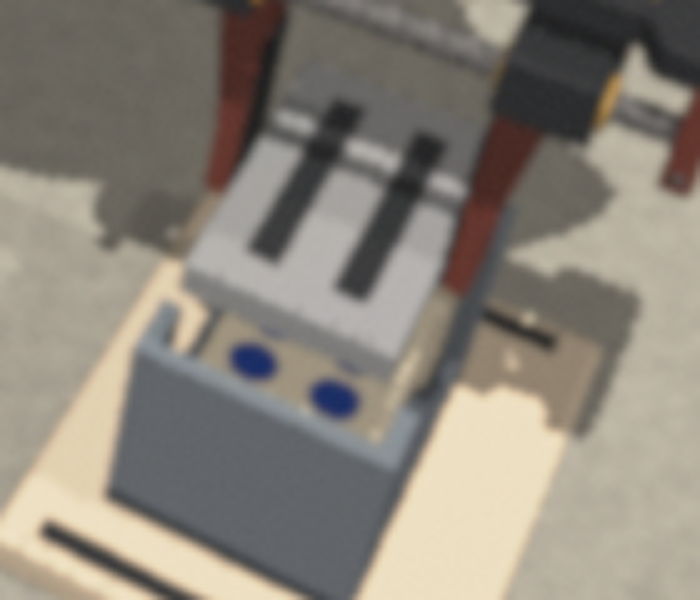

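The spacer is held level over the nest. I'll lower it past the rim slowly.

>>> carry_out(delta_pos=[[0,0.5,0],[0,1.2,0],[0,1.6,0],[0,1.9,0],[0,2.1,0],[0,2.3,0],[0,2.5,0],[0,2.6,0],[0,2.7,0],[0,2.7,0]], rotation=[[0,0,0],[0,0,0],[0,0,0],[0,0,0],[0,0,0],[0,0,0],[0,0,0],[0,0,0],[0,0,0],[0,0,0]])

```text
t: 13.53
ee_pos: [544.2, -229.1, 82.6]
orientation: [-1.029, -1.455, 1.455]
ft_force: [-0.5, 0.5, -2.6]
width: 59.3
```

>>> carry_out(delta_pos=[[0,0.4,0],[0,0.8,0],[0,1.2,0],[0,1.5,0],[0,1.75,0],[0,1.9,0],[0,2.0,0],[0,2.0,0]], rotation=[[0,0,0],[0,0,0],[0,0,0],[0,0,0],[0,0,0],[0,0,0],[0,0,0],[0,0,0]])

```text
t: 14.2
ee_pos: [544.1, -229.0, 62.4]
orientation: [-1.028, -1.455, 1.455]
ft_force: [-0.7, 0.7, -2.9]
width: 59.7
```

>>> carry_out(delta_pos=[[0,0.1,0],[0,0.13,0],[0,0.16,0],[0,0.19,0],[0,0.22,0],[0,0.25,0],[0,0.25,0],[0,0.25,0]], rotation=[[0,0,0],[0,0,0],[0,0,0],[0,0,0],[0,0,0],[0,0,0],[0,0,0],[0,0,0]])

```text
t: 14.87
ee_pos: [544.3, -229.1, 60.8]
orientation: [-1.029, -1.455, 1.455]
ft_force: [-1.8, 0.4, 5.2]
width: 59.6
```

Contact came at 60.8, as predicted. Release.

>>> carry_out(delta_pos=[[0,-0.05,0],[0,-0.05,0],[0,-0.05,0],[0,-0.05,0],[0,-0.05,0],[0,-0.05,0]], rotation=[[0,0,0],[0,0,0],[0,0,0],[0,0,0],[0,0,0],[0,0,0]], hand=0)

```text
t: 15.37
ee_pos: [544.2, -229.1, 60.6]
orientation: [-1.029, -1.455, 1.455]
ft_force: [-0.2, -0.6, 0.3]
width: 87.7
```

Run:
```python
from nest import *
meas()
c=apply([564.08,-19.53,109.7,102.59],[-20.02,2.7+2+.25-.05,6.54],-.12);print(c)
plan(c,[511.4,131.9,70,99.6])
```

```text
t 15.37 tcp [ 544.2 -229.1   60.6] yaw 109.49 ydir [-0.  0. -1.] F [-0.2 -0.6  0.3] M [0.06 0.05 0.  ] w 87.7 q [-0.42  0.6   1.79  0.    0.75 -2.33]
[543.89, -229.17, 60.7, 109.47]
delta cm [35.13 -0.93 -8.97] rot y 0.172
```

>>> carry_out(delta_pos=[[0,-2,0],[0,-5,0],[1.5,-6,-0.4],[5,-6,-1.3],[9,-6,-2.3],[13,-5,-3.3],[17,-4,-4.35],[21,-3,-5.4],[25,-2,-6.4],[29,-1,-7.4],[32.5,-0.9,-8.3],[35.1,-0.9,-9.0]], rotation=[[0,0,0],[0,0,0],[0,0.01,0],[0,0.03,0],[0,0.05,0],[0,0.07,0],[0,0.09,0],[0,0.11,0],[0,0.13,0],[0,0.15,0],[0,0.165,0],[0,0.172,0]])

```text
t: 16.37
ee_pos: [510.7, 134.7, 68.9]
orientation: [-1.124, -1.331, 1.333]
ft_force: [0.3, -0.8, 0.2]
width: 88.2
```

>>> carry_out(delta_pos=[[0,0,0],[0,1,0],[0,2,0],[0,3,0]], rotation=[[0,0,0],[0,0,0],[0,0,0],[0,0,0]])

```text
t: 16.7
ee_pos: [511.9, 130.8, 38.6]
orientation: [-1.125, -1.331, 1.331]
ft_force: [0.1, -0.4, 0.3]
width: 87.7
```

Run:
```python
from nest import *
meas()
c=apply([543.89,-229.17,60.7,109.47],[35.1,-.9,-9],.172);c[2]-=30;print(c);plan(c,[511.4,131.9,2.7,99.6])
for n,b in(("side",(380,270)),):
    im=ctrl.get_image(n)[:,:,::-1].copy();cv2.imwrite(f"pics/{n}6.png",im)
    x0,y0=b;cv2.imwrite(f'pics/{n}6z.png',cv2.resize(im[y0:y0+120,x0:x0+140],None,fx=5,fy=5,interpolation=cv2.INTER_CUBIC))
```

```text
t 16.7 tcp [511.9 130.8  38.6] yaw 99.58 ydir [-1.e-04 -2.e-04 -1.e+00] F [ 0.1 -0.4  0.3] M [-0.01  0.02 -0.07] w 87.7 q [ 0.23  0.57  1.94 -0.    0.63 -1.51]
[511.75, 131.76, 39.7, 99.62]
delta cm [0.02 3.7  0.03] rot y 0.0
```

View pics/side6z.png

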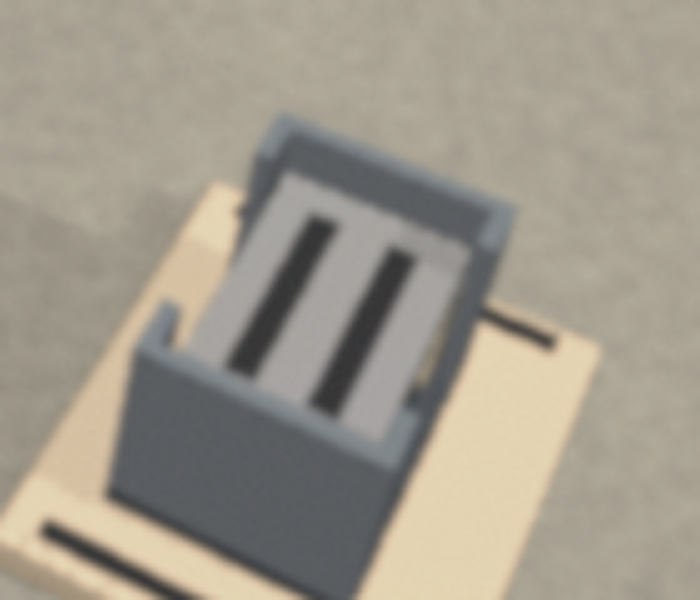

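View pics/side6.png

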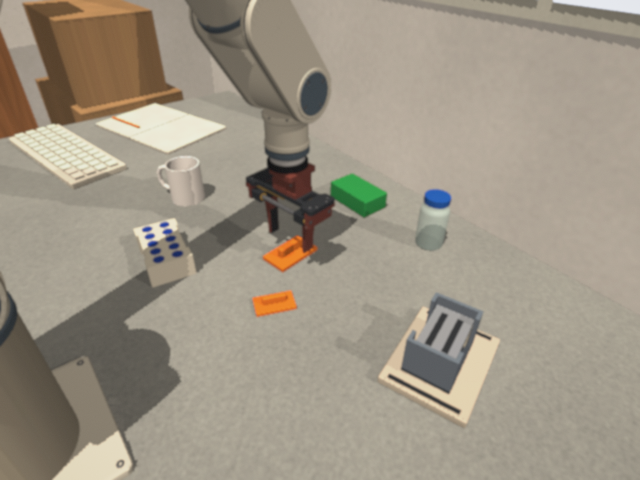

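The spacer lies flat between the walls. The gripper is centred over the large cover, so I descend and grip it.

>>> carry_out(delta_pos=[[0.02,1.5,0.03],[0.02,2.5,0.03],[0.02,3.2,0.03],[0.02,3.5,0.03],[0.02,3.7,0.03],[0.02,3.7,0.03],[0.02,3.7,0.03]], rotation=[[0,0,0],[0,0,0],[0,0,0],[0,0,0],[0,0,0],[0,0,0],[0,0,0]])

```text
t: 17.33
ee_pos: [511.8, 132.0, 2.9]
orientation: [-1.125, -1.332, 1.332]
ft_force: [0.2, -0.4, -0.2]
width: 88.0
```

>>> carry_out(delta_pos=[[0,0,0],[0,0,0],[0,0,0],[0,0,0],[0,0,0],[0,0,0],[0,0,0],[0,0,0]], rotation=[[0,0,0],[0,0,0],[0,0,0],[0,0,0],[0,0,0],[0,0,0],[0,0,0],[0,0,0]], hand=255)

```text
t: 18.0
ee_pos: [511.7, 132.1, 2.9]
orientation: [-1.125, -1.332, 1.332]
ft_force: [-0.8, -0.1, 3.6]
width: 59.7
```

>>> carry_out(delta_pos=[[0,-0.7,0],[0,-2,0],[0,-4,0],[0,-6.5,0],[0,-9,0],[0,-11.2,0],[0,-11.7,0],[0,-11.7,0]], rotation=[[0,0,0],[0,0,0],[0,0,0],[0,0,0],[0,0,0],[0,0,0],[0,0,0],[0,0,0]])

```text
t: 18.67
ee_pos: [512.6, 132.2, 121.2]
orientation: [-1.127, -1.335, 1.33]
ft_force: [0.1, -0.0, -1.7]
width: 59.6
```

Run:
```python
from nest import *
meas()
c=apply([511.75,131.76,39.7,99.62],[.02,3.7-11.7,.03],0);print(c);plan(c,[543.9,-229.15,120,109.45])
```

```text
t 18.67 tcp [512.6 132.2 121.2] yaw 99.64 ydir [ 3.4e-03  7.0e-04 -1.0e+00] F [ 0.1 -0.  -1.7] M [ 0.06  0.04 -0.03] w 59.6 q [ 0.23  0.43  1.91 -0.    0.8  -1.51]
[511.42, 131.91, 119.7, 99.62]
delta cm [-3.614e+01 -3.000e-02  2.830e+00] rot y -0.172
```

>>> carry_out(delta_pos=[[-1,0,0.1],[-3,0,0.25],[-6.5,0,0.5],[-10,0,0.8],[-13.5,0,1.05],[-17,0,1.3],[-20.5,0,1.6],[-24,0,1.9],[-27.5,0,2.15],[-30.5,0,2.4],[-33,0,2.6],[-35,0,2.75]], rotation=[[0,0,0],[0,-0.01,0],[0,-0.03,0],[0,-0.05,0],[0,-0.065,0],[0,-0.08,0],[0,-0.1,0],[0,-0.115,0],[0,-0.13,0],[0,-0.145,0],[0,-0.16,0],[0,-0.172,0]])

```text
t: 19.67
ee_pos: [541.4, -220.1, 117.4]
orientation: [-1.026, -1.453, 1.455]
ft_force: [0.1, 0.5, -1.0]
width: 60.1
```

Run:
```python
from nest import *
meas()
c=apply([511.42,131.91,119.7,99.62],[-35,0,2.75],-.172);print(c);plan(c,[543.9,-229.15,105,109.45])
```

```text
t 19.67 tcp [ 541.4 -220.1  117.4] yaw 109.45 ydir [-0.0031  0.001  -1.    ] F [ 0.1  0.5 -1. ] M [ 0.03 -0.03 -0.  ] w 60.1 q [-0.41  0.5   1.79 -0.    0.85 -2.32]
[542.8, -217.76, 119.7, 109.47]
delta cm [-1.11  1.47  0.28] rot y 0.0
```

>>> carry_out(delta_pos=[[-0.8,0,0.2],[-1.11,0,0.28],[-1.11,0.5,0.28],[-1.11,1,0.28],[-1.11,1.4,0.28],[-1.11,1.4,0.28],[-1.11,1.4,0.28],[-1.11,1.4,0.28]], rotation=[[0,0,0],[0,0,0],[0,0,0],[0,0,0],[0,0,0],[0,0,0],[0,0,0],[0,0,0]])

```text
t: 20.33
ee_pos: [544.3, -228.4, 105.7]
orientation: [-1.028, -1.456, 1.456]
ft_force: [0.1, 0.4, -0.6]
width: 59.5
```

Run:
```python
from nest import *
meas()
for n,b in(("side",(380,250)),):
    im=ctrl.get_image(n)[:,:,::-1].copy();cv2.imwrite(f"pics/{n}7.png",im)
    x0,y0=b;cv2.imwrite(f'pics/{n}7z.png',cv2.resize(im[y0:y0+120,x0:x0+140],None,fx=5,fy=5,interpolation=cv2.INTER_CUBIC))
```

```text
t 20.33 tcp [ 544.3 -228.4  105.7] yaw 109.54 ydir [-1.e-04  0.e+00 -1.e+00] F [ 0.1  0.4 -0.6] M [ 0.03 -0.03 -0.01] w 59.5 q [-0.42  0.53  1.78  0.    0.83 -2.33]
```

View pics/side7z.png

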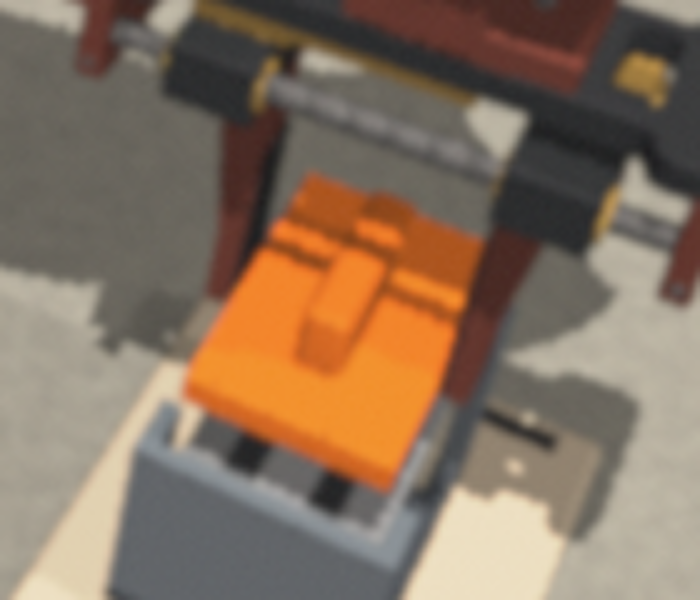

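The cover is held level, handle up, over the nest. Lowering it slowly.

>>> carry_out(delta_pos=[[0,0.5,0],[0,1.0,0],[0,1.3,0],[0,1.6,0],[0,1.8,0],[0,2.0,0],[0,2.2,0],[0,2.4,0],[0,2.4,0]], rotation=[[0,0,0],[0,0,0],[0,0,0],[0,0,0],[0,0,0],[0,0,0],[0,0,0],[0,0,0],[0,0,0]])

```text
t: 21.13
ee_pos: [543.9, -229.0, 81.3]
orientation: [-1.028, -1.455, 1.455]
ft_force: [-0.1, -0.5, -1.2]
width: 59.7
```

>>> carry_out(delta_pos=[[0,0.2,0],[0,0.4,0],[0,0.55,0],[0,0.65,0],[0,0.73,0],[0,0.8,0],[0,0.85,0],[0,0.9,0],[0,0.9,0],[0,0.9,0]], rotation=[[0,0,0],[0,0,0],[0,0,0],[0,0,0],[0,0,0],[0,0,0],[0,0,0],[0,0,0],[0,0,0],[0,0,0]])

```text
t: 21.97
ee_pos: [544.2, -229.1, 72.9]
orientation: [-1.029, -1.455, 1.455]
ft_force: [-1.0, 0.2, 1.6]
width: 59.5
```

>>> carry_out(delta_pos=[[0,0.03,0],[0,0.03,0],[0,0.03,0]], rotation=[[0,0,0],[0,0,0],[0,0,0]])

```text
t: 22.22
ee_pos: [544.2, -229.1, 72.9]
orientation: [-1.029, -1.455, 1.455]
ft_force: [-2.6, 1.1, 4.6]
width: 59.8
```

>>> carry_out(delta_pos=[[0,0,0],[0,0,0],[0,0,0],[0,0,0],[0,0,0],[0,0,0],[0,0,0]], rotation=[[0,0,0],[0,0,0],[0,0,0],[0,0,0],[0,0,0],[0,0,0],[0,0,0]], hand=0)

```text
t: 22.8
ee_pos: [544.1, -229.1, 72.3]
orientation: [-1.029, -1.455, 1.455]
ft_force: [-0.3, 0.5, -0.1]
width: 87.7
```

>>> carry_out(delta_pos=[[0,-1,0],[0,-3,0],[0,-6,0],[0,-9,0],[0,-12,0],[4,-13,0],[8,-13,0],[12,-13,0],[16,-13,0],[20,-13,0],[24,-13,0],[26,-13,0]], rotation=[[0,0,0],[0,0,0],[0,0,0],[0,0,0],[0,0,0],[0,0,0],[0,0,0],[0,0,0],[0,0,0],[0,0,0],[0,0,0],[0,0,0]])

```text
t: 23.8
ee_pos: [455.4, 18.8, 203.0]
orientation: [-1.027, -1.456, 1.456]
ft_force: [0.4, 0.1, 0.6]
width: 87.9
```

>>> carry_out(delta_pos=[[4,0,0],[8,0,0],[12,0,0],[14,0,0],[14,0,0],[14,0,0]], rotation=[[0,0,0],[0,0,0],[0,0,0],[0,0,0],[0,0,0],[0,0,0]])

```text
t: 24.3
ee_pos: [410.5, 148.8, 203.0]
orientation: [-1.028, -1.458, 1.457]
ft_force: [0.8, 0.1, -0.6]
width: 87.9
```

Run:
```python
from nest import *
meas()
for n,b in(("side",(380,270)),("top",(440,190))):
    im=ctrl.get_image(n)[:,:,::-1].copy();cv2.imwrite(f"pics/{n}8.png",im)
    x0,y0=b;cv2.imwrite(f'pics/{n}8z.png',cv2.resize(im[y0:y0+120,x0:x0+140],None,fx=5,fy=5,interpolation=cv2.INTER_CUBIC))
```

```text
t 24.3 tcp [410.5 148.8 203. ] yaw 109.66 ydir [ 1.e-03  1.e-04 -1.e+00] F [ 0.8  0.1 -0.6] M [-0.   -0.01 -0.01] w 87.9 q [ 0.32  0.17  2.05 -0.    0.92 -1.59]
```

View pics/side8z.png

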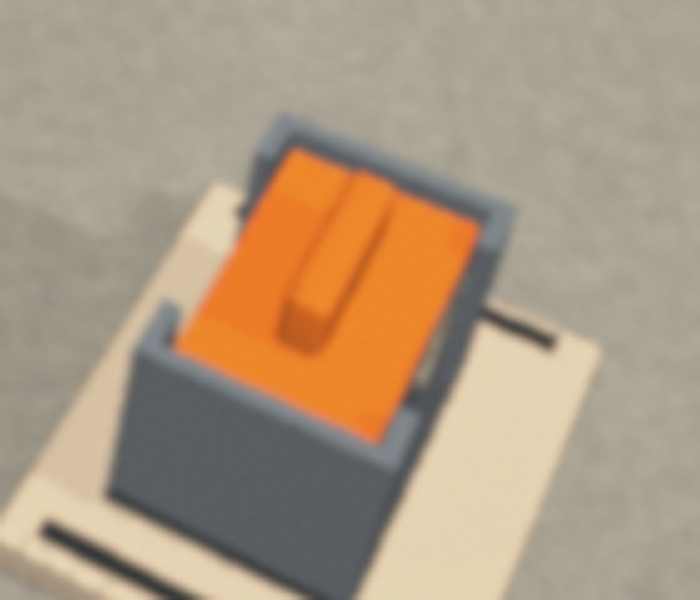

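View pics/top8z.png

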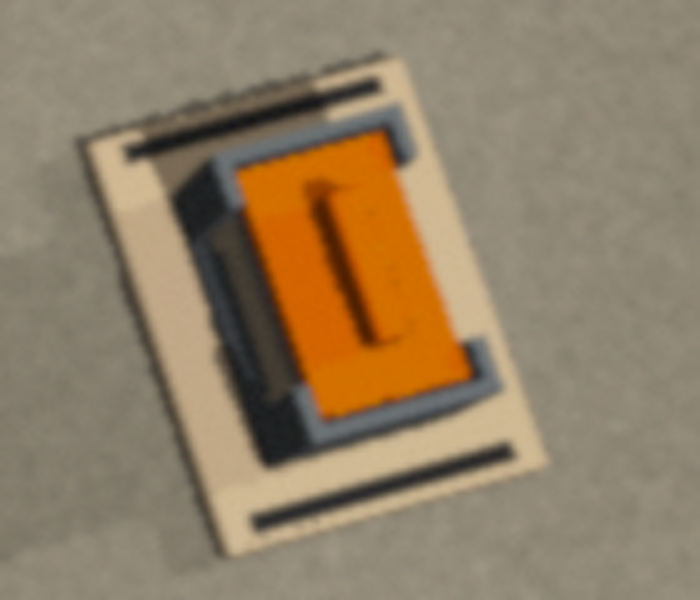

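View pics/top8.png

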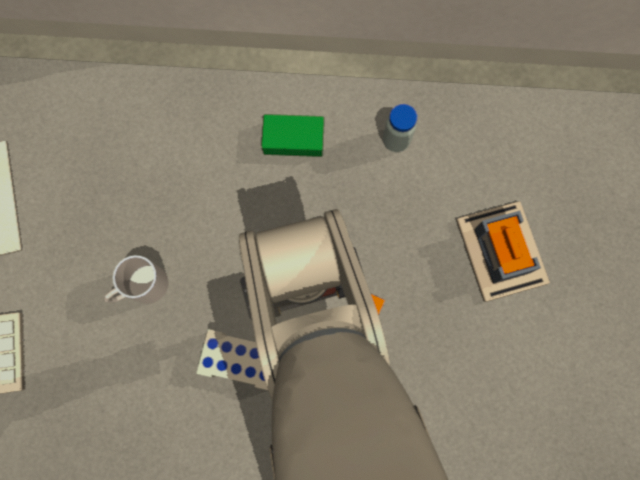

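Both views show the cover flat in the nest, handle up, with even margins to the walls. In the top view it is at about (510,243). The box (294,135), jar (402,125) and mug (135,277) have not moved. Handing in.

```bash
python3 -c "
from workcell import ctrl
print(ctrl.close_job())"
```

```text
the job is handed in; nothing more can be done
None
```

The cassette is built and handed in at about 24.4 s of the 72 s. The 100 mm rack went in first, then the spacer, then the large cover with its handle up. Each part was lowered slowly and let go only after the force showed contact.

**Seating:** contact came at tool heights of 30.7, 60.8 and 72.9 mm. Given where each part was gripped, those are the heights expected for the rack on the floor, the spacer on the rack and the cover on the spacer, to within about 0.5 mm. The highest contact force I read was about 14 N, while seating the rack.

**Last pictures:** both cameras show the cover flat and square between the walls with nothing touching it. The green box, jar and mug are where they were at the start.

**Disagreement:** the two cameras put the nest's centre about 2 mm apart in the fixture's y. I went with a value close to the side camera's, and all three parts entered the nest without touching the rim. The final centring of the parts was judged by eye, not measured.

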